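# Snug down the thumbscrew on the loaded V-block clamp

### The job

One of the two V-block clamps has a collet chuck lying in its V; the other is empty. Turn the loaded clamp's knurled thumbscrew clockwise (seen from above) until it seats and you feel the resistance rise, then stop there without forcing it and let go. Leave the empty clamp's screw alone.

Things in the scene. Friction and masses are not known exactly. Their poses are not given: they have to be found in the camera images.
- screw (a joint): turn (rad) of the loaded clamp's thumbscrew, growing clockwise seen from above. The loaded clamp holds a steel collet chuck: shank 30 mm across, 105 mm long, with a dark nut 42 mm across. The screw starts between 0.3 and 0.9, turns freely (0.04 N m) and seats at 1.5, where this value stops. One grasp is enough (at most 1.2 rad). It does not visibly sink.
- screw_strain (a joint): how far (rad) the loaded clamp's thumbscrew head is forced on, clockwise, past its seat. The clamp gives like a spring: the resistance climbs from the seat on by 1 N m per rad, so snug (0.2 N m) is about 0.2; above 0.5 it is overtightened. Near 0 before it seats; it springs back to 0 when let go.
- screw_head (a point): centre of the loaded clamp's round knurled steel thumbscrew head (36 mm across, 26 mm tall, upright axis, black index line on top), 127 mm above the table. It stands clear on a thin neck: the top of the steel cross-bar below (98 x 26 mm, on two posts over the V-block, bolted down on a 130 x 120 mm plate) is 30 mm under this point. Grip it from above at any yaw.
- spare_screw_mark (a point): index line on top of the thumbscrew head of the other, empty clamp, otherwise the same, nothing in its V; the point is 15 mm out from that screw's axis and 13 mm above its head's centre. Not to be turned.
There are look-alikes about, which are no part of the job. Leave any orange or turquoise look-alike of the part that bears screw alone.

How it is judged:
By the outcome, as a careful person would: the job done as asked, in the order asked, and still so for the second after the job is handed in, with the robot touching nothing.
It also fails if it takes over 43 s, if anything falls off the work surface, if the arm or the gripper's body presses on something with over 40 N, if the wrist force passes 120 N, or if a joint passes its speed limit or range.

### The arm

A 6-joint arm with a two-finger parallel gripper is mounted at the origin on the work surface. World frame = base frame: x ahead of the robot, y to its left, z up, the work surface at z = 0. Lengths are in mm, angles in rad, forces in N, time in s.
With the tool pointing down it reaches from about 275 to 1000 mm from the base axis. Payload 8.4 kg.
Tool frame: the origin (TCP) lies between the finger pads; the fingertips stand r.finger_overhang ahead of it and the grasp point (between the pads) is the TCP (r.finger_overhang is the distance from the TCP to the fingertips, in mm); z points along the fingers, y is the line along which they close (so a half turn about z gives the same grasp; the last joint's range is limited). The gripper opens to 85 mm and grips with 20 to 120 N. Pads are 22 mm wide; open, the fingers measure 114 mm over their backs; the gripper's body (76 mm by 85 mm) begins 54 mm behind the grasp point. The pads swing forward as they close: fully open they stand 13 mm farther back than shut.
Start: joints at [1.195, 0.353, 1.633, -0, 1.155, -0.002], TCP at [228.221, 581.845, 250.281] pointing down, gripper open.
Joint ranges: [-2.63, 2.63], [-0.92, 2.1], [0.06, 2.66], [-1.3, 4.44], [0, 2.69], [-3.02, 3.02]. Speed limits (rad/s): [2.22, 2.22, 2.79, 3.14, 3.14, 3.14].

### API

Orientations are given as [roll, pitch, yaw] about the fixed x, y, z axes, in that order (R = Rz(yaw) Ry(pitch) Rx(roll)).
In Python, from rig import r, cams, sign_off gives the robot as it stands.
- The arm moves only by the shell command python3 -m crank 'ROWS' [FORCE]. ROWS is JSON, a list of rows, each a list of 7 numbers: the shift along the tool's x, y, z in m, then the turn, a rotation vector about the tool's x, y, z in rad, then the closure, from 0 (fully open) to 1 (shut). In form: [[dx, dy, dz, ax, ay, az, gripper], ...]. A call has 1 to 5 rows; each row is the pose to reach, as a shift and turn from the pose commanded when the call began, along the tool's axes at that moment; what a row does not reach only later rows make up. A row lasts 1/10 s, in which the tool goes at most 50 mm and 8.59 degrees, less where a joint would pass 70% of its speed; a pose out of reach is approached as far as the arm can. A call with a gripper value outside its range is refused whole. The fingers move at their own pace and stop on an object; FORCE is the grip in N (left out, the last holds). Time passes only in rows, so rows that repeat a pose let the fingers close. It gives the time, the measured TCP pose, the force, the opening and the grip force at its end, in the units of the state.
- r.sense(): the state, without advancing time (a new reading comes with each control period).
- cams.grab_frame(name): name is "scene" or "top" or "wrist"; returns a dict with "image" (480x640x3 uint8, red, green, blue), "fx", "fy", "cx", "cy" (pixels), "position" and "orientation" of the camera in the world. Camera axes: x right, y down, z forward; pixel columns grow to the right and rows downward; lengths in mm; the calibration is good to about 2 mm. A picture is of the moment at which its call begins. There is no depth.
- sign_off(): hands the job in; it is judged then, once.
The state is a dict: "clock": time; "qpos": joint angles; "qvel": joint speeds; "joint_efforts": joint torques, N m; "eef_pos": TCP position; "tcp_rot": TCP orientation; "contact_force": force on the tool from outside, world axes, zero at the start; "wrist_torque": the same for the moment, N m; "opening": opening from 0.0 (shut) to 1.0 (fully open); "grasp_force": force on a finger pad.
Only numpy, scipy, OpenCV 4.12 (cv2) and the standard library are available. Lean on these libraries where they do the work, as an engineer would, in place of code of your own. Each camera call takes 0.05 s, during which the arm holds its last target. There are 200 camera calls.

## Working session

There is one attempt and no reset: what is moved stays moved. The work goes in short steps, Python scripts to look and compute and a shell command to move; the robot and the scene stay as the last step left them, time stands still between calls to the robot, and variables do not carry over. Pictures are saved under pics/ and viewed, at most 10 in all, crops included, and the job is handed in when it is done.

```bash
mkdir -p pics; python3 - <<'E'
from rig import r,cams
import cv2,numpy as np
for n in ("top","scene"):
    f=cams.grab_frame(n); cv2.imwrite(f"pics/{n}0.png",f["image"][:,:,::-1])
    print(n,f["fx"],f["fy"],f["cx"],f["cy"],f["position"],f["orientation"])
print(r.sense(), r.finger_overhang)
E
```

```text
top 498.17487531219894 498.17487531219894 316.57983247966007 231.4608833243774 [329.00284678 -14.06590257 870.4332422 ] [-3.01326067  0.00798878 -1.5865717 ]
scene 509.9019161033047 509.9019161033047 321.3286255374779 234.4334443181894 [ 964.37751485 -169.44691223  698.85181594] [-2.3838138   0.0201015   1.20758465]
{'clock': 0.1, 'qpos': array([ 1.19462528e+00,  3.53574979e-01,  1.63401280e+00, -4.60429425e-06,
        1.15519417e+00, -2.38094894e-03]), 'qvel': array([-0.00107957, -0.00250054, -0.00091595, -0.00076896, -0.00111923,
        0.00134688]), 'joint_efforts': array([ 8.57094790e-06, -6.06355333e+01, -3.42819679e+01,  4.19705486e-05,
        3.94400849e-03,  2.22698753e-05]), 'eef_pos': array([228.06908883, 581.49924619, 249.65927356]), 'tcp_rot': array([-3.14040334e+00,  1.37845659e-06,  2.76780442e+00]), 'contact_force': array([-0.16974703,  0.40684956, -0.89084654]), 'wrist_torque': array([ 0.0186169 ,  0.00250648, -0.01102979]), 'grasp_force': 0.0, 'opening': 1.0004989552115262} 19.0
```

View pics/top0.png

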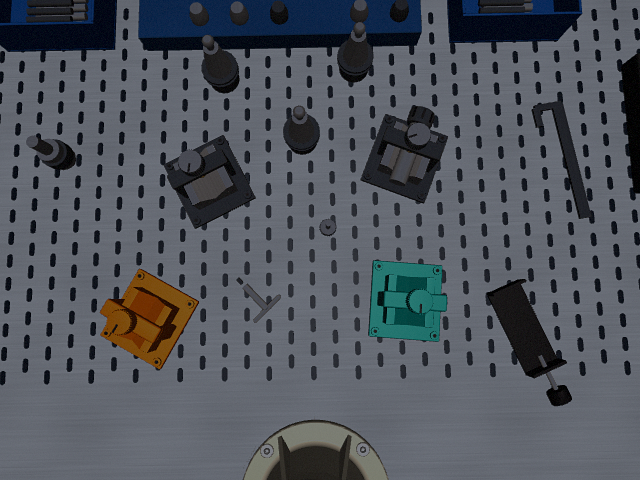

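View pics/scene0.png

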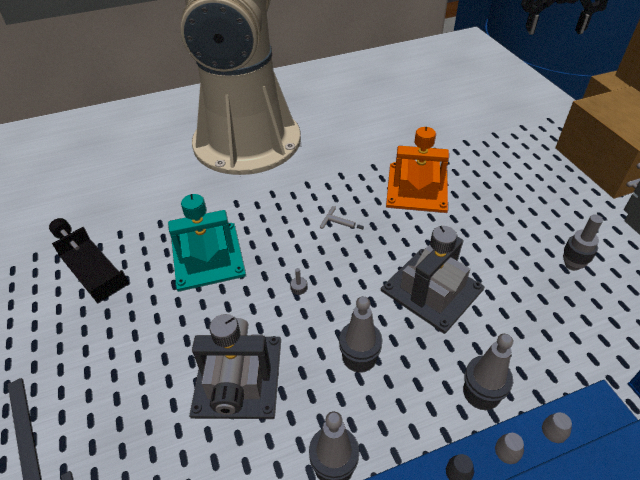

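The loaded clamp is the grey one at top px (418,134), scene px (225,330), with the chuck's nut at top (421,115). The empty grey clamp is at top (190,160). Next I cast rays onto the head.

```bash
cat > h.py <<'E'
import numpy as np
from scipy.spatial.transform import Rotation as R
def ray(f,u,v):
    d=R.from_euler('xyz',f["orientation"]).apply([(u-f["cx"])/f["fx"],(v-f["cy"])/f["fy"],1]); return np.array(f["position"]),d
def onz(f,u,v,z):
    p,d=ray(f,u,v); return p+d*(z-p[2])/d[2]
def proj(f,P):
    c=R.from_euler('xyz',f["orientation"]).inv().apply(np.array(P)-f["position"]); return f["cx"]+f["fx"]*c[0]/c[2],f["cy"]+f["fy"]*c[1]/c[2]
E
python3 - <<'E'
from rig import r,cams
from h import *
import cv2
t=cams.grab_frame("top");s=cams.grab_frame("scene")
a=t["image"][90:210,350:460,::-1];b=s["image"][300:420,180:290,::-1]
cv2.imwrite("pics/c.png",cv2.resize(np.hstack([a,b]),None,fx=3.6,fy=3.6,interpolation=cv2.INTER_CUBIC))
print(onz(t,418,134,140),onz(s,225,326,140))
print("holder",onz(t,299,113,100),onz(t,300,130,20))
E
```

```text
[ 569.53820112 -165.61550455  140.        ] [ 572.09766537 -165.93038662  140.        ]
holder [621.17007635  15.77462561 100.        ] [620.2070077   17.45669398  20.        ]
```

View pics/c.png

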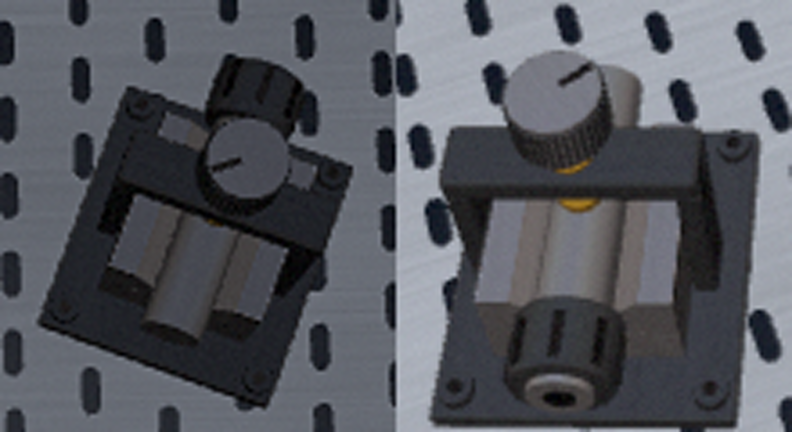

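The two views agree: the head is at about (571,-166). I keep the yaw, because q6 then starts at about -1.5, which leaves room for the clockwise turn (+az).

```bash

python3 -m crank '[[-0.030,-0.0286,0,0,0,0,0],[-0.059,-0.057,0,0,0,0,0],[-0.089,-0.086,0,0,0,0,0],[-0.118,-0.114,0,0,0,0,0],[-0.148,-0.143,0,0,0,0,0]]'
python3 -m crank '[[-0.030,-0.0286,0,0,0,0,0],[-0.059,-0.057,0,0,0,0,0],[-0.089,-0.086,0,0,0,0,0],[-0.118,-0.114,0,0,0,0,0],[-0.148,-0.143,0,0,0,0,0]]'
python3 -m crank '[[-0.030,-0.0286,0,0,0,0,0],[-0.059,-0.057,0,0,0,0,0],[-0.089,-0.086,0,0,0,0,0],[-0.118,-0.114,0,0,0,0,0],[-0.148,-0.143,0,0,0,0,0]]'
python3 -m crank '[[-0.030,-0.0286,0,0,0,0,0],[-0.059,-0.057,0,0,0,0,0],[-0.089,-0.086,0,0,0,0,0],[-0.118,-0.114,0,0,0,0,0],[-0.148,-0.143,0,0,0,0,0]]'
python3 -m crank '[[0,0,0,0,0,0,0],[0,0,0,0,0,0,0],[0,0,0,0,0,0,0]]'
python3 - <<'E'
from rig import r,cams
from h import *
import cv2
w=cams.grab_frame("wrist"); cv2.imwrite("pics/w1.png",w["image"][:,:,::-1])
print(proj(w,[571,-166,140]),w["position"]); s=r.sense(); print(s["eef_pos"],s["tcp_rot"],s["qpos"],s["clock"])
E
```

```text
clock: 0.7
eef_pos: [314.1, 393.2, 250.2]
tcp_rot: [3.142, 0.0, 2.768]
contact_force: [0.9, -0.6, -0.0]
opening: 0.996
grasp_force: 0.0
clock: 1.2
eef_pos: [399.7, 206.0, 250.4]
tcp_rot: [3.141, 0.0, 2.768]
contact_force: [-0.1, -0.2, 0.6]
opening: 1.0
grasp_force: 0.0
clock: 1.7
eef_pos: [485.3, 18.7, 250.4]
tcp_rot: [3.141, 0.0, 2.768]
contact_force: [1.1, 0.5, 0.2]
opening: 1.002
grasp_force: 0.0
clock: 2.2
eef_pos: [570.8, -168.4, 250.2]
tcp_rot: [3.141, -0.0, 2.768]
contact_force: [0.3, 0.2, -0.5]
opening: 0.998
grasp_force: 0.0
clock: 2.5
eef_pos: [569.9, -166.1, 250.0]
tcp_rot: [3.141, -0.001, 2.768]
contact_force: [-0.3, -0.1, 0.4]
opening: 0.998
grasp_force: 0.0
(np.float64(323.67283045584435), np.float64(244.91356991619583)) [ 491.56194895 -136.21488539  373.34585983]
[ 569.93584666 -165.87030156  250.13185558] [ 3.14145275e+00 -7.81378131e-04  2.76850825e+00] [-2.85850447e-01  3.05072563e-01  1.70233278e+00  2.28841631e-04
  1.13495354e+00 -1.48365900e+00] 2.55
```

View pics/w1.png

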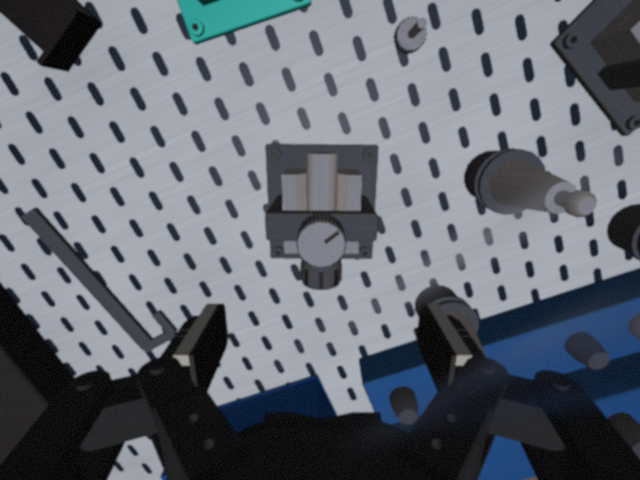

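The wrist view shows the head disc at (322,242) against a predicted (324,245), so the position is confirmed within about 1 mm. I descend and grip at 40 N.

```bash

python3 -m crank '[[0,0,0.03,0,0,0,0],[0,0,0.06,0,0,0,0],[0,0,0.09,0,0,0,0],[0,0,0.11,0,0,0,0],[0,0,0.122,0,0,0,0]]' 40
python3 -m crank '[[0,0,0,0,0,0,0.3],[0,0,0,0,0,0,0.5],[0,0,0,0,0,0,1],[0,0,0,0,0,0,1],[0,0,0,0,0,0,1]]' 40
python3 -m crank '[[0,0,0,0,0,0,1],[0,0,0,0,0,0,1],[0,0,0,0,0,0,1],[0,0,0,0,0,0,1],[0,0,0,0,0,0,1]]' 40
python3 - <<'E'
from rig import r
s=r.sense(); print(s["contact_force"],s["wrist_torque"],s["qpos"][5],s["eef_pos"])
E
```

```text
clock: 3.05
eef_pos: [569.5, -165.4, 126.8]
tcp_rot: [-3.142, -0.002, 2.769]
contact_force: [1.2, -0.6, 0.2]
opening: 0.995
grasp_force: 0.0
clock: 3.55
eef_pos: [571.1, -167.4, 129.9]
tcp_rot: [-3.141, 0.002, 2.768]
contact_force: [-2.2, -2.4, 5.4]
opening: 0.407
grasp_force: 39.4
clock: 4.05
eef_pos: [571.1, -167.4, 129.9]
tcp_rot: [-3.141, 0.002, 2.768]
contact_force: [-2.4, -2.3, 4.9]
opening: 0.411
grasp_force: 39.4
[-2.41261824 -2.31220812  4.91250852] [-0.18312608  0.27910427  0.05863238] -1.484001368839654 [ 571.12331287 -167.4075291   129.87981742]
```

Gripped. I turn clockwise in stages and watch the moment about z.

```bash
cat > st.py <<'E'
from rig import r
import numpy as np
s=r.sense(); print("F",s["contact_force"].round(1),"M",s["wrist_torque"].round(3),"q6",round(s["qpos"][5],4),"grip",s["grasp_force"],"clk",s["clock"])
E
for i in 1; do :; done
python3 -m crank '[[0,0,0,0,0,0.05,1],[0,0,0,0,0,0.1,1],[0,0,0,0,0,0.15,1],[0,0,0,0,0,0.2,1],[0,0,0,0,0,0.2,1]]' >/dev/null; python3 st.py
python3 -m crank '[[0,0,0,0,0,0.05,1],[0,0,0,0,0,0.1,1],[0,0,0,0,0,0.15,1],[0,0,0,0,0,0.2,1],[0,0,0,0,0,0.2,1]]' >/dev/null; python3 st.py
python3 -m crank '[[0,0,0,0,0,0.04,1],[0,0,0,0,0,0.08,1],[0,0,0,0,0,0.12,1],[0,0,0,0,0,0.12,1],[0,0,0,0,0,0.12,1]]' >/dev/null; python3 st.py
```

```text
F [-2.3 -1.1  6.3] M [-0.167  0.241  0.051] q6 -1.2823 grip 39.41494882106781 clk 4.55
F [-1.6 -1.8  5.1] M [-0.182  0.25   0.001] q6 -1.0823 grip 39.41043734550476 clk 5.05
F [-2.5 -1.6  5.3] M [-0.201  0.287  0.   ] q6 -0.964 grip 39.40438628196716 clk 5.55
```

```bash

python3 -m crank '[[0,0,0,0,0,0.04,1],[0,0,0,0,0,0.08,1],[0,0,0,0,0,0.08,1],[0,0,0,0,0,0.08,1]]' >/dev/null; python3 st.py
python3 -m crank '[[0,0,0,0,0,0.04,1],[0,0,0,0,0,0.08,1],[0,0,0,0,0,0.08,1],[0,0,0,0,0,0.08,1]]' >/dev/null; python3 st.py
```

```text
F [-0.8 -1.1  4.1] M [-0.155  0.184  0.023] q6 -0.884 grip 39.39907729625702 clk 5.95
F [-0.9 -0.8  5.4] M [-0.179  0.163  0.071] q6 -0.804 grip 39.38878118991852 clk 6.35
```

```bash

python3 -m crank '[[0,0,0,0,0,0.04,1],[0,0,0,0,0,0.08,1],[0,0,0,0,0,0.08,1],[0,0,0,0,0,0.08,1]]' >/dev/null; python3 st.py
```

```text
F [-0.9 -1.5  4.9] M [-0.152  0.149  0.13 ] q6 -0.7241 grip 39.381789565086365 clk 6.75
```

```bash

python3 -m crank '[[0,0,0,0,0,0.03,1],[0,0,0,0,0,0.06,1],[0,0,0,0,0,0.06,1],[0,0,0,0,0,0.06,1]]' >/dev/null; python3 st.py
python3 -m crank '[[0,0,0,0,0,0,1]]' >/dev/null; python3 st.py
python3 - <<'E'
from rig import cams
import cv2
w=cams.grab_frame("wrist"); cv2.imwrite("pics/w2.png",w["image"][:,:,::-1])
E
```

```text
F [-1.2 -1.5  4.4] M [-0.147  0.143  0.152] q6 -0.6642 grip 39.3768435716629 clk 7.15
F [-1.8 -1.2  4.5] M [-0.204  0.142  0.172] q6 -0.6642 grip 39.37566518783569 clk 7.25
```

View pics/w2.png

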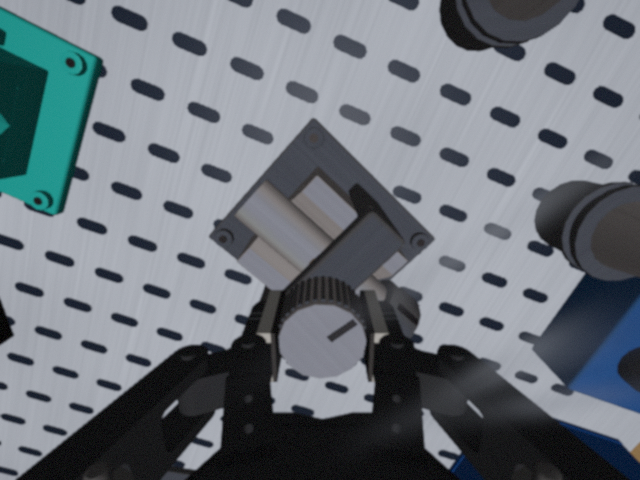

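The index line sits at the same angle to the fingers as before, so nothing slipped. The moment has risen from about 0 to 0.17 N m. One more small step confirms it: the screw starts at 0.9 or less and has turned 0.82, so strain is at most 0.22 now and stays well under the limit.

```bash

python3 -m crank '[[0,0,0,0,0,0.03,1],[0,0,0,0,0,0.06,1],[0,0,0,0,0,0.06,1],[0,0,0,0,0,0.06,1]]' >/dev/null; python3 st.py
python3 -m crank '[[0,0,0,0,0,0,1]]' >/dev/null; python3 st.py
python3 -m crank '[[0,0,0,0,0,0,1]]' >/dev/null; python3 st.py
```

```text
F [-1.4 -2.6  5.9] M [-0.153  0.217  0.268] q6 -0.6044 grip 39.37485337257385 clk 7.7
F [-1.7 -0.6  5.8] M [-0.205  0.205  0.241] q6 -0.6045 grip 39.37556505203247 clk 7.8
F [-1.5 -1.7  5.9] M [-0.143  0.196  0.251] q6 -0.6045 grip 39.374942779541016 clk 7.9
```

Snug at about 0.25 N m, still climbing with angle, so the screw is seated. I open the fingers and retreat straight up.

```bash

python3 -m crank '[[0,0,0,0,0,0,0.3],[0,0,0,0,0,0,0],[0,0,0,0,0,0,0],[0,0,0,0,0,0,0],[0,0,0,0,0,0,0]]'
python3 -m crank '[[0,0,-0.02,0,0,0,0],[0,0,-0.05,0,0,0,0],[0,0,-0.08,0,0,0,0],[0,0,-0.11,0,0,0,0],[0,0,-0.12,0,0,0,0]]'
python3 -m crank '[[0,0,0,0,0,0,0],[0,0,0,0,0,0,0]]' >/dev/null
python3 - <<'E'
from rig import cams
import cv2
w=cams.grab_frame("wrist"); cv2.imwrite("pics/w3.png",w["image"][:,:,::-1])
E
```

```text
clock: 8.4
eef_pos: [570.5, -166.8, 128.2]
tcp_rot: [-3.141, -0.0, 1.888]
contact_force: [0.6, 0.8, -0.5]
opening: 1.001
grasp_force: 0.0
clock: 8.9
eef_pos: [571.9, -167.2, 251.5]
tcp_rot: [3.138, 0.003, 1.888]
contact_force: [-0.0, -0.5, -0.6]
opening: 1.001
grasp_force: 0.0
```

View pics/w3.png

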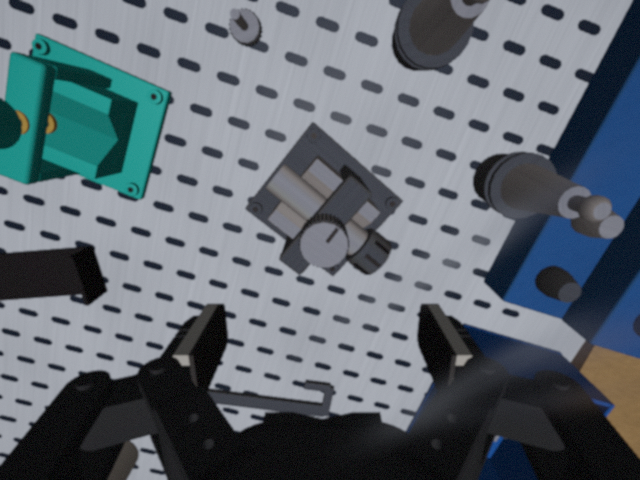

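The released head is at (324,240). Its index line has sprung back about 0.25 rad relative to the gripper, which fits a seated screw. The chuck and clamp look undisturbed.

```bash
python3 -c "
from rig import sign_off
print(sign_off())"
```

```text
the job is handed in; nothing more can be done
None
```

I turned the loaded clamp's thumbscrew clockwise until it seated, stopped at about 0.25 N m, then let go and handed the job in after about 9 s; the empty clamp's screw was not touched.

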